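Open the child-resistant cap of the descaler

TASK

Open the descaler, the bottle with the red child-resistant cap: grip the cap, push it down hard and, keeping it down, turn it about a quarter turn anticlockwise (seen from above) until the collar under it stops, then let go so that the cap springs back up. Do not push the cap of the other bottle, and do not shift the glass.

Things in the scene. Friction and masses are not known exactly. Their poses are not given: they have to be found in the camera images.
- red_cap (a point): Centre of the descaler's red cap: round, ribbed, 46 mm in diameter, 29 mm high, white arrow on its flat top; grip it in any direction. The point is on its axis, 14.5 mm below the top, 162 mm above the worktop. It sinks up to 6 mm against a spring; unless pushed it only spins idly. The white bottle (74 mm wide, shoulder under 134 mm, yellow band) is fixed in a grey holder, foot 112 mm wide.
- red_open (a joint): Turn in rad of the white collar under the red cap (41 mm wide, black pointer), which is the real closure: 0 shut (start), growing anticlockwise from above to 1.4 (80 degrees) at its stop, where the bottle is open. The cap takes it along only when pushed over 3 mm (4 to 6 is sure): 5 N starts the cap down, 11 N at 4 mm, 16 N at the 6 mm stop; turning takes little. It stays where it is left.
- blue_cap (a point): Centre of the blue cap, 14.5 mm below its top: another bottle of the same build and size in the same kind of holder (green band), likewise shut. To be left alone.
- tumbler_mid (a point): A loose drinking glass, 81 mm wide and 93 mm high, standing on the worktop between the bottles. This point is its centre, half-way up.

How it is judged (in metres and radians):
On the way, in this order (a step that is already met when the one before it is completed fails the run):
1. the red cap is pushed down by more than 3 mm (distance of red_cap from where it was at the start of the episode above 0.003 m), for 0.1 s.
2. the closure under the red cap is turned open by more than 57 degrees (value of joint red_open above 1 rad), for 0.1 s.
At the end, for the whole second after the job is handed in: The closure under the red cap is turned open, anticlockwise by more than 1.0 rad (57 degrees), and the red cap has sprung back up to within 1.5 mm of its first height; the blue cap is not pushed down (within 1.5 mm); the glass stands within 20 mm of where it was (value of joint red_open above 1 rad and distance of each of red_cap, blue_cap from where it was at the start of the episode below 0.0015 m and distance of tumbler_mid from where it was at the start of the episode below 0.02 m); the robot touches nothing.
It fails at once if the blue cap is pushed down by more than 2.5 mm (distance of blue_cap from where it was at the start of the episode above 0.0025 m).
It fails at once if the glass is shifted by more than 20 mm or knocked over (distance of tumbler_mid from where it was at the start of the episode above 0.02 m).
It also fails if it takes over 29 s, if anything falls off the work surface, if the arm or the gripper's body presses on something with over 40 N, if the wrist force passes 120 N, or if a joint passes its speed limit or range.

ROBOT

A 6-joint arm with a two-finger parallel gripper is mounted at the origin on a cart in front of the work surface, level with it; the furniture and walls round the work are solid. World frame = base frame: x ahead of the robot, y to its left, z up, the work surface at z = 0. Lengths are in mm, angles in rad, forces in N, time in s.
With the tool pointing down it reaches from about 275 to 750 mm from the base axis. Payload 10.2 kg.
Tool frame: the origin (TCP) lies at the very end of the fingers, on their centre line; the grasp point (between the pads) lies 19 mm behind it; z points along the fingers, y is the line along which they close (so a half turn about z gives the same grasp; the last joint's range is limited). The gripper opens to 85 mm and grips with 20 to 120 N. Pads are 22 mm wide; open, the fingers measure 114 mm over their backs; the gripper's body (76 mm by 85 mm) begins 54 mm behind the grasp point. The pads swing forward as they close: fully open they stand 13 mm farther back than shut.
Start: joints at [0.969, 0.313, 1.498, -0, 1.331, -0.223], TCP at [194.161, 487.783, 198.794] pointing down, gripper open.
Joint ranges: [-2.94, 2.94], [-0.97, 2.17], [0.19, 2.56], [-1.23, 4.37], [0.02, 3.11], [-2.88, 2.88]. Speed limits (rad/s): [2.39, 2.39, 3.01, 3.14, 3.14, 3.14].

INTERFACE

Orientations are given as a unit quaternion [w, x, y, z].
In Python, from rig import ctrl, optics gives the robot as it stands. The module is installed in compiled form; this text tells all that it offers.
- The arm moves only by the shell command python3 -m handwheel 'ROWS' [FORCE]. ROWS is JSON, a list that holds one entry, the list of rows, each a list of 5 numbers: the gripper command: -1 is fully open, 1 is shut, values between are in proportion, then the shift along the world's x, y, z in units of 50 mm (1.0 is 50 mm), then the turn about the world's z in units of 8 degrees (1.0 is 8 degrees). In form: [[[gripper, tx, ty, tz, twist], ...]]. A call has 1 to 10 rows; each row shifts and turns the commanded pose from where the row before left it; what a row does not reach is not made up. A row lasts 1/10 s, in which the tool goes at most 50 mm and 8.59 degrees, less where a joint would pass 70% of its speed; a pose out of reach is approached as far as the arm can. A call is refused whole if a number of a shift passes 1 or a number of a turn 1, either way. A call with a gripper value outside its range is refused whole. The fingers move at their own pace and stop on an object; FORCE is the grip in N (left out, the last holds). Time passes only in rows, so rows that do not move let the fingers close. It gives the time, the measured TCP pose, the force, the opening and the grip force at its end, in the units of the state.
- ctrl.sense(): the state, without advancing time (a new reading comes with each control period).
- optics.capture(name): name is "scene" or "top"; returns a dict with "img" (480x640x3 uint8, blue, green, red), "K" (3x3 intrinsics, pixels), "R" (3x3) and "t" (3): a world point X has camera coordinates R X + t. Camera axes: x right, y down, z forward; pixel columns grow to the right and rows downward; lengths in mm; the calibration is good to about 2 mm. A picture is of the moment at which its call begins. There is no depth.
- ctrl.finish_job(): hands the job in; it is judged then, once.
The state is a dict: "time_s": time; "joints": joint angles; "dq": joint speeds; "tau": joint torques, N m; "eef_pos": TCP position; "ee_rot": TCP orientation; "force": force on the tool from outside, world axes, zero at the start; "wrist_torque": the same for the moment, N m; "grip_width": opening from 0.0 (shut) to 1.0 (fully open); "grip_force": force on a finger pad.
Only numpy, scipy, OpenCV 4.12 (cv2) and the standard library are available. Lean on these libraries where they do the work, as an engineer would, in place of code of your own. Each camera call takes 0.05 s, during which the arm holds its last target. There are 200 camera calls.

## Working session

There is one attempt and no reset: what is moved stays moved. The work goes in short steps, Python scripts to look and compute and a shell command to move; the robot and the scene stay as the last step left them, time stands still between calls to the robot, and variables do not carry over. Pictures are saved under pics/ and viewed, at most 10 in all, crops included, and the job is handed in when it is done.

```bash
mkdir -p pics; python3 - <<'E'
from rig import ctrl, optics
import cv2,numpy as np
for n in("scene","top"):
    c=optics.capture(n);cv2.imwrite(f"pics/{n}0.png",c["img"]);np.savez(f"{n}.npz",**c)
    print(n,c["K"].tolist(),np.round(-c["R"].T@c["t"]),np.round(c["R"],3).tolist())
s=ctrl.sense();print(s["time_s"],s["eef_pos"],s["ee_rot"],s["grip_width"])
E
```

```text
scene [[435.51959697824566, 0.0, 321.8251410458597], [0.0, 435.51959697824566, 240.33690963346876], [0.0, 0.0, 1.0]] [ -82. -502.  574.] [[0.7, -0.714, -0.01], [-0.378, -0.359, -0.853], [0.606, 0.601, -0.521]]
top [[607.4266601037924, 0.0, 315.62776195895617], [0.0, 607.4266601037924, 250.69069052438232], [0.0, 0.0, 1.0]] [ 135.  -12. 1521.] [[0.033, -0.999, 0.005], [-0.971, -0.034, -0.236], [0.236, 0.003, -0.972]]
0.1 [194.02349998 487.55261218 198.29490161] [-2.17643031e-04  1.88282149e-01  9.82114813e-01 -5.28707005e-04] 1.0020267298164154
```

View pics/scene0.png

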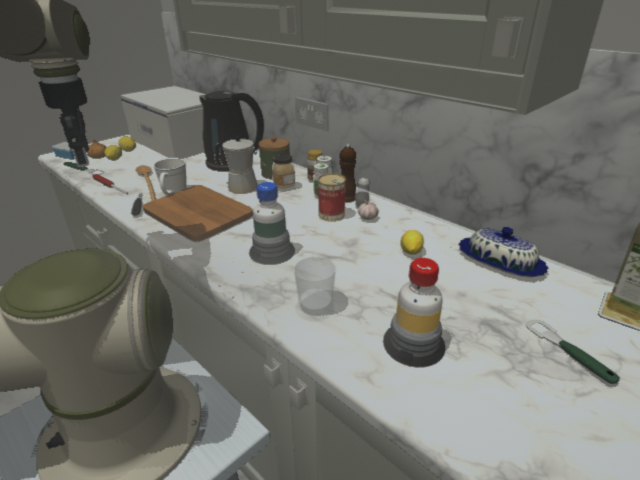

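View pics/top0.png

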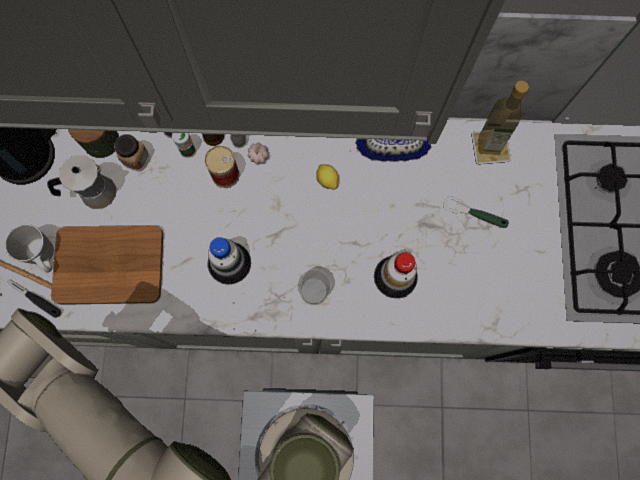

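The scene view shows the red cap at about (424,272), with the blue cap at (267,192) and the glass at (315,285). In the top view the red cap is at (404,263), the blue cap at (220,247) and the glass at (315,285).

```bash
cat > h.py <<'E'
import numpy as np,cv2
def tri(ps):
    P=[];u=[]
    for n,p in ps: 
        c=np.load(n+".npz");P.append(c["K"]@np.c_[c["R"],c["t"]]);u.append(np.array(p,float).reshape(2,1))
    X=cv2.triangulatePoints(P[0],P[1],u[0],u[1])[:,0];return X[:3]/X[3]
def plane(n,p,z):
    c=np.load(n+".npz");d=c["R"].T@np.linalg.inv(c["K"])@[*p,1];o=-c["R"].T@c["t"];return o+d*(z-o[2])/d[2]
E
python3 - <<'E'
from h import *
for col,box in(("red",{"scene":(400,250,450,295),"top":(385,240,425,285)}),("blue",{"scene":(250,175,285,210),"top":(205,230,240,265)})):
    m=[]
    for n,(x0,y0,x1,y1) in box.items():
        im=np.load(n+".npz")["img"][y0:y1,x0:x1].astype(int);b,g,r=im[...,0],im[...,1],im[...,2]
        k=(r>g+50)&(r>b+50) if col=="red" else (b>r+50)&(b>g+30)
        k=cv2.morphologyEx(k.astype(np.uint8),cv2.MORPH_CLOSE,np.ones((7,7)))
        y,x=np.nonzero(k);c=((x.min()+x.max())/2+x0,(y.min()+y.max())/2+y0);m.append((n,c));print(n,c,np.ptp(x)+1,np.ptp(y)+1,plane(n,c,162).round(1))
    print(col,tri(m).round(1))
print("glass",plane("top",(316,285),46).round(),plane("scene",(315,285),46).round())
im=np.load("scene.npz")["img"][235:375,370:470];cv2.imwrite("pics/crop.png",cv2.resize(im,None,fx=4,fy=4,interpolation=2))
E
```

```text
scene (np.float64(423.5), np.float64(271.5)) 28 28 [ 441.8 -213.1  162. ]
top (np.float64(404.5), np.float64(262.5)) 20 20 [ 443.9 -213.   162. ]
red [ 443.8 -212.8  161. ]
scene (np.float64(266.0), np.float64(190.0)) 19 17 [466.2 217.2 162. ]
top (np.float64(219.5), np.float64(247.5)) 20 20 [464.6 213.2 162. ]
blue [463.8 213.  164.3]
glass [406. -12.  46.] [401.  -2.  46.]
```

Red cap is at about (443, −213, 162), and both views agree with its known height. I'll lift, then cross over at height while pre-turning clockwise about 90° to leave room for the last joint.

```bash
python3 -m handwheel '[[[-1,0,0,0.5,0],[-1,0,0,0.6,0],[-1,0,0,0.5,0],[-1,0.12,-0.35,0,-0.5],[-1,0.25,-0.7,0,-0.6],[-1,0.25,-0.7,0,-0.6],[-1,0.25,-0.7,0,-0.6],[-1,0.25,-0.7,0,-0.6],[-1,0.25,-0.7,0,-0.6],[-1,0.25,-0.7,0,-0.6]]]' 60 && python3 -c "
from rig import ctrl;print(ctrl.sense()['joints'])"
```

```text
time_s: 1.1
eef_pos: [275.2, 258.9, 278.6]
ee_rot: [-0.0, 0.459, 0.888, -0.0]
force: [0.9, 0.2, -0.2]
grip_width: 1.003
grip_force: 0.0
[ 4.41980418e-01 -7.57630975e-02  1.73142043e+00 -3.66096582e-05
  1.48624571e+00 -1.74477801e-01]
```

```bash
python3 -m handwheel '[[[-1,0.24,-0.7,0,-0.6],[-1,0.24,-0.7,0,-0.6],[-1,0.24,-0.7,0,-0.6],[-1,0.24,-0.7,0,-0.6],[-1,0.24,-0.7,0,-0.6],[-1,0.24,-0.7,0,-0.6],[-1,0.24,-0.7,0,-0.6],[-1,0.24,-0.7,0,-0.6],[-1,0.24,-0.7,0,-0.6],[-1,0.24,-0.7,0,-0.6]]]' && python3 -m handwheel '[[[-1,0.24,-0.6,0,-0.6],[-1,0.24,-0.6,0,-0.5],[-1,0.24,-0.6,0,0],[-1,0.24,-0.6,0,0],[-1,0,-0.05,0,0],[-1,0,0,0,0],[-1,0,0,0,0]]]' && python3 - <<'E'
from rig import ctrl,optics
import cv2,numpy as np
print(ctrl.sense()['joints'],ctrl.sense()["force"])
c=optics.capture("scene");cv2.imwrite("pics/s1.png",cv2.resize(c["img"][100:380,280:560],None,fx=2,fy=2))
E
```

```text
time_s: 2.1
eef_pos: [395.2, -91.3, 278.6]
ee_rot: [-0.0, 0.781, 0.624, -0.0]
force: [1.6, 1.2, 0.0]
grip_width: 0.997
grip_force: 0.0
time_s: 2.8
eef_pos: [442.9, -211.4, 278.8]
ee_rot: [-0.0, 0.825, 0.564, 0.0]
force: [0.3, -0.5, 0.4]
grip_width: 1.0
grip_force: 0.0
[-6.84650707e-01  1.90121943e-01  1.44805059e+00  1.46076940e-04
  1.50372053e+00 -3.13392374e-01] [ 0.26061367 -0.47862455  0.37378593]
```

View pics/s1.png

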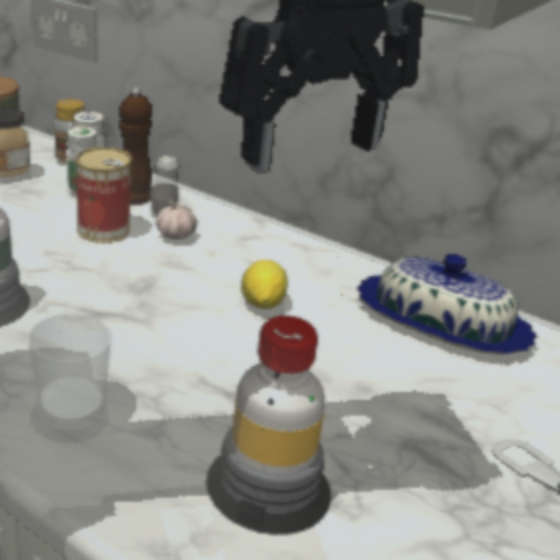

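The open gripper hangs centred over the red cap (crop (288,340)), with nothing in the way. Descend and close.

```bash
python3 -m handwheel '[[[-1,0,-0.03,-0.4,0],[-1,0,0,-0.5,0],[-1,0,0,-0.5,0],[-1,0,0,-0.5,0],[-1,0,0,-0.4,0],[-1,0,0,-0.2,0],[-1,0,0,-0.14,0],[-1,0,0,0,0],[0,0,0,0,0],[0,0,0,0,0]]]' 60 && python3 -m handwheel '[[[0.4,0,0,0,0],[0.4,0,0,0,0],[0.6,0,0,0,0],[0.6,0,0,0,0],[0.6,0,0,0,0],[0.6,0,0,0,0]]]' 60; python3 - <<'E'
from rig import optics
import cv2
c=optics.capture("scene");cv2.imwrite("pics/s2.png",cv2.resize(c["img"][180:380,340:520],None,fx=3,fy=3))
E
```

```text
time_s: 3.85
eef_pos: [443.5, -213.9, 147.6]
ee_rot: [0.001, 0.826, 0.564, 0.0]
force: [0.1, 0.1, 0.9]
grip_width: 0.691
grip_force: 0.0
time_s: 4.45
eef_pos: [443.2, -213.7, 146.8]
ee_rot: [-0.0, 0.826, 0.564, -0.0]
force: [0.3, -0.7, 1.3]
grip_width: 0.203
grip_force: 0.0
```

View pics/s2.png

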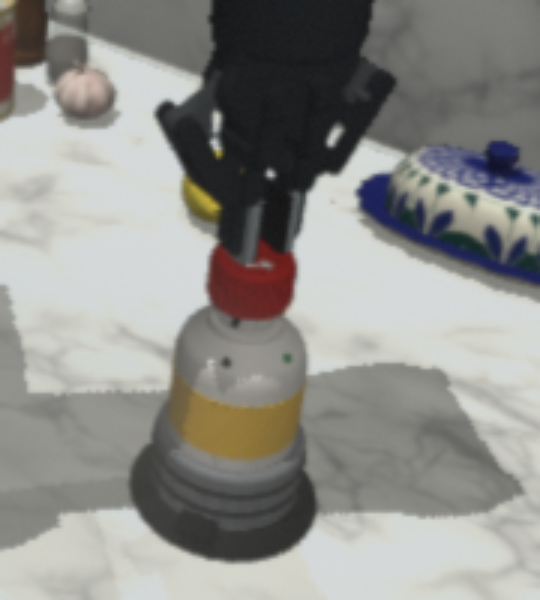

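The fingers have closed to 20 % without contact, and their tips appear at (250,262) in the crop, on or behind the cap's top. I'll check against the calibration.

```bash
python3 - <<'E'
from rig import ctrl,optics
import cv2,numpy as np
s=ctrl.sense();p=s["eef_pos"];print(p,s["grip_width"],s["force"],s["joints"])
for n in("scene","top"):
    c=np.load(n+".npz")
    f=lambda X:(lambda q:(q[:2]/q[2]).round(1))(c["K"]@(c["R"]@np.array(X)+c["t"]))
    print(n,"s1 tip",f([443,-211,279]),f([443,-211,292]),"now",f(p),f(p+[0,0,30]),f([443,-213,176]))
a=optics.capture("scene")["img"][210:310,380:470];b=optics.capture("top")["img"][210:310,360:450]
cv2.imwrite("pics/s3.png",cv2.resize(np.hstack([a,b]),None,fx=4.4,fy=4.4,interpolation=2))
E
```

```text
[ 443.15181421 -213.72285059  146.7993186 ] 0.2008429707372079 [ 0.11791723  0.81239394 -0.07537855] [-6.88020294e-01  2.89533433e-01  1.67164862e+00  1.32814074e-05
  1.18043550e+00 -3.16171812e-01]
scene s1 tip [431.5 206.3] [432.6 198.3] now [423.3 278.9] [425.3 263.8] [424.8 264. ]
top s1 tip [411.8 250.8] [412.7 249.4] now [403.8 264.2] [405.8 261.4] [405.4 261.5]
```

View pics/s3.png

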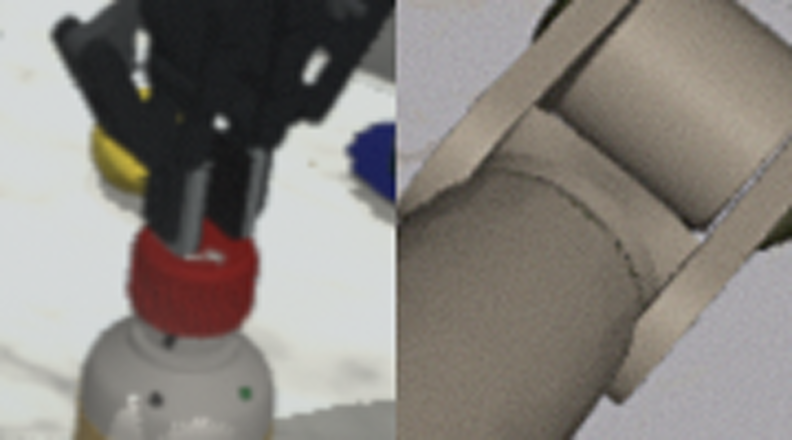

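The fingertips, mid-point about (429,266) px, are over the cap top. That makes the real tips roughly 30 mm higher than the reported TCP. I'll shut the fingers and feel lightly down to the 176.5 mm top to measure this.

```bash
python3 -m handwheel '[[[1,0,0,0.1,0],[1,0,0,0,0],[1,0,0,0,0],[1,0,0,0,0]]]' 20; python3 -m handwheel '[[[1,0,0,-0.04,0],[1,0,0,-0.04,0],[1,0,0,0,0]]]'; python3 - <<'E'
from rig import ctrl,optics
import cv2,numpy as np
s=ctrl.sense();print(s["eef_pos"],s["force"],s["wrist_torque"])
a=optics.capture("scene")["img"][180:300,360:480]
cv2.imwrite("pics/s4.png",cv2.resize(a,None,fx=5,fy=5,interpolation=2))
E
```

```text
time_s: 5.0
eef_pos: [443.2, -213.7, 151.8]
ee_rot: [-0.0, 0.826, 0.564, 0.0]
force: [0.6, -0.3, 0.1]
grip_width: -0.003
grip_force: 0.0
time_s: 5.3
eef_pos: [443.0, -213.6, 147.4]
ee_rot: [-0.0, 0.826, 0.564, -0.0]
force: [-0.7, -0.0, 0.1]
grip_width: 0.002
grip_force: 0.0
[ 442.98155889 -213.56878911  147.36698245] [-0.69273887 -0.04429232  0.05646994] [ 0.00071547  0.02462626 -0.01868909]
```

View pics/s4.png

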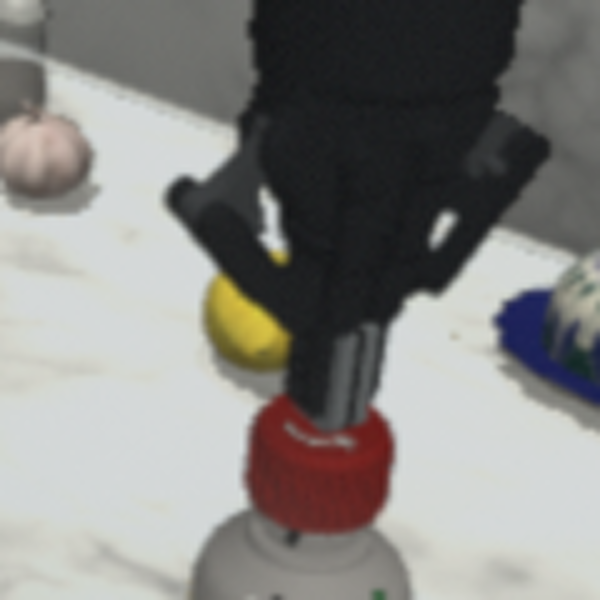

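Shut fingertips are at about (340,422) in the crop, just over the cap's top centre (320,430), with no contact yet. I'll keep feeling down.

```bash
for i in 1 2 3; do python3 -m handwheel '[[[1,0,0,-0.03,0],[1,0,0,0,0]]]' | grep -E "eef|force: \["; done
```

```text
eef_pos: [443.1, -213.7, 146.1]
force: [-0.2, -1.0, -0.6]
eef_pos: [443.1, -213.7, 144.6]
force: [0.3, -0.9, 0.2]
eef_pos: [443.3, -213.8, 143.5]
force: [-0.9, 0.8, 4.7]
```

Contact at reported z ≈ 143.8, so the true tip is about 33 mm above the reported TCP. One close look for the lateral offset.

```bash
python3 - <<'E'
from rig import ctrl,optics
from h import *
s=ctrl.sense();print(s["eef_pos"],s["force"])
a=optics.capture("scene")["img"][240:290,400:450]
cv2.imwrite("pics/s5.png",cv2.resize(a,None,fx=12,fy=12,interpolation=cv2.INTER_CUBIC))
for p in((425,263),(427,263),(429,264),(427,265),(424.8,264)):print(p,plane("scene",p,176.5).round(1))
E
```

```text
[ 443.27859528 -213.79676253  143.5051059 ] [-0.85266743  0.83978339  4.69744686]
(425, 263) [ 445.  -211.9  176.5]
(427, 263) [ 447.2 -214.3  176.5]
(429, 264) [ 447.  -218.1  176.5]
(427, 265) [ 442.4 -217.4  176.5]
(424.8, 264) [ 442.4 -213.3  176.5]
```

View pics/s5.png

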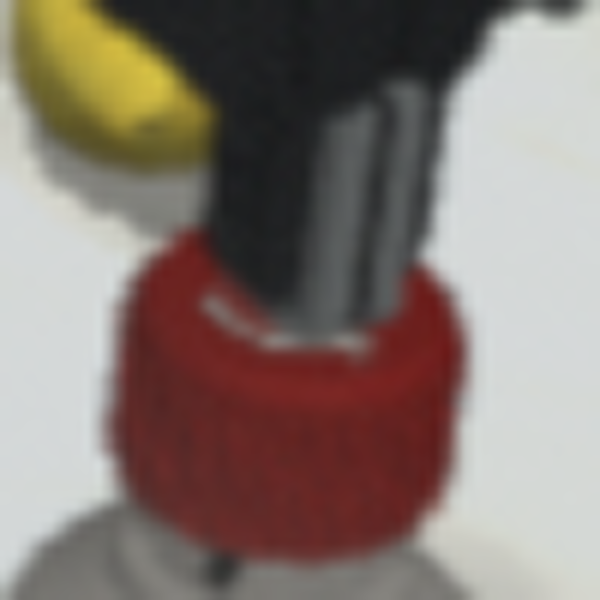

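The tip's footprint centre is at crop (313,288) and the cap's top centre at (290,300), so the lateral error is only 2–4 mm in x. I'll shift −2 mm in x, open, then descend to reported z ≈ 110 so the pads sit on the cap's side.

```bash
python3 -m handwheel '[[[1,0,0,0.2,0],[-1,-0.05,0,0.1,0],[-1,0,0,0,0],[-1,0,0,0,0],[-1,0,0,0,0],[-1,0,0,0,0],[-1,0,0,0,0],[-1,0,0,0,0],[-1,0,0,0,0]]]' 60; python3 -m handwheel '[[[-1,0,0,-0.2,0],[-1,0,0,-0.2,0],[-1,0,0,-0.2,0],[-1,0,0,-0.2,0],[-1,0,0,-0.17,0],[-1,0,0,0,0]]]' ; python3 -m handwheel '[[[0,0,0,0,0],[0,0,0,0,0],[0,0,0,0,0],[0.2,0,0,0,0],[0.3,0,0,0,0],[0.3,0,0,0,0],[0.3,0,0,0,0]]]' 60
```

```text
time_s: 6.9
eef_pos: [440.7, -213.7, 158.2]
ee_rot: [-0.0, 0.826, 0.564, -0.0]
force: [0.2, -0.7, -0.3]
grip_width: 0.997
grip_force: 0.0
time_s: 7.5
eef_pos: [440.1, -213.3, 108.5]
ee_rot: [-0.001, 0.826, 0.564, -0.0]
force: [-0.3, 0.5, 0.3]
grip_width: 1.001
grip_force: 0.0
time_s: 8.2
eef_pos: [443.5, -215.4, 111.7]
ee_rot: [0.004, 0.826, 0.564, 0.002]
force: [11.3, -3.9, 2.8]
grip_width: 0.508
grip_force: 60.6
```

Gripped (60 N), with an 11 N side load showing the cap is about 3 mm further in +x. I'll re-centre the command and check.

```bash
python3 -m handwheel '[[[0.3,0.06,-0.03,0,0],[0.3,0,0,0,0],[0.3,0,0,0,0]]]'; python3 - <<'E'
from rig import ctrl,optics
import cv2
a=optics.capture("scene")["img"][215:315,375:475]
cv2.imwrite("pics/s6.png",cv2.resize(a,None,fx=6,fy=6,interpolation=cv2.INTER_CUBIC))
E
```

```text
time_s: 8.5
eef_pos: [443.4, -215.3, 110.2]
ee_rot: [-0.0, 0.826, 0.564, -0.0]
force: [-2.9, 0.3, 5.6]
grip_width: 0.509
grip_force: 61.2
```

View pics/s6.png

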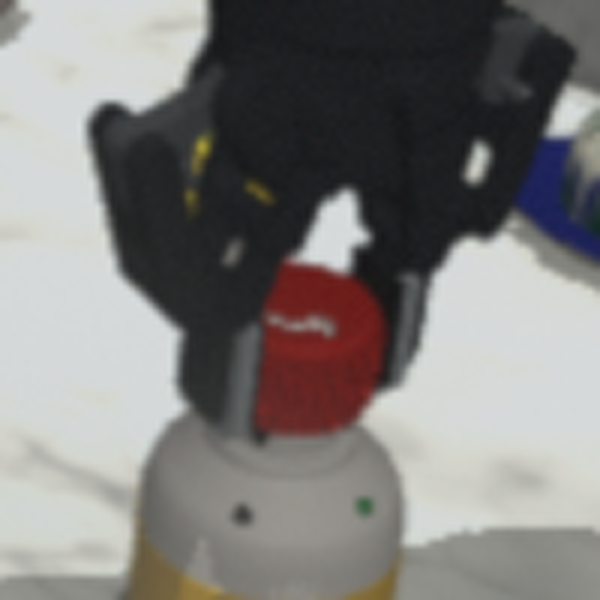

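The cap sits well between the pads, whose tips are level with its lower rim at crop (240,430) and clear of the shoulder. Push down.

```bash
python3 -m handwheel '[[[0.4,0,0,0,0],[0.4,0,0,-0.04,0],[0.4,0,0,-0.04,0],[0.4,0,0,-0.02,0],[0.4,0,0,0,0],[0.4,0,0,0,0]]]' 80
```

```text
time_s: 9.15
eef_pos: [443.5, -215.4, 106.1]
ee_rot: [0.0, 0.826, 0.564, -0.0]
force: [-6.8, 3.1, 14.6]
grip_width: 0.503
grip_force: 83.6
```

14.6 N means about 5 mm down. Press slightly more and turn anticlockwise.

```bash
python3 -m handwheel '[[[0.4,-0.02,0.01,-0.02,0],[0.4,0,0,0,0.5],[0.4,0,0,0,0.8],[0.4,0,0,0,0.8],[0.4,0,0,0,0.8],[0.4,0,0,0,0.8],[0.4,0,0,0,0.8]]]' && python3 -c "
from rig import ctrl;s=ctrl.sense();print(s['wrist_torque'],s['joints'][5])"
```

```text
time_s: 9.85
eef_pos: [445.9, -215.7, 106.4]
ee_rot: [0.005, 0.609, 0.793, 0.001]
force: [12.2, 4.0, 13.6]
grip_width: 0.499
grip_force: 83.7
[ 0.58656144 -1.63391627 -0.04375047] -0.9512346853790566
```

```bash
python3 -m handwheel '[[[0.4,0.03,0,0,0.6],[0.4,0.02,0,-0.01,0.8],[0.4,0,0,0,0.8],[0.4,0,0,0,0.8],[0.4,0,0,0,0.8]]]' && python3 -c "
from rig import ctrl;s=ctrl.sense();print(s['wrist_torque'],s['joints'][5])"; python3 -m handwheel '[[[0.4,0,0,0,0.5],[0.4,0,0,0,0.5],[0.4,0,0,0,0]]]' && python3 -c "
from rig import ctrl;s=ctrl.sense();print(s['wrist_torque'],s['joints'][5])"
```

```text
time_s: 10.35
eef_pos: [447.6, -214.7, 105.7]
ee_rot: [0.003, 0.38, 0.925, 0.001]
force: [6.6, 8.0, 15.8]
grip_width: 0.504
grip_force: 84.1
[ 1.34647073 -1.04753822 -0.08238998] -1.4784920720917267
time_s: 10.65
eef_pos: [447.9, -214.4, 105.7]
ee_rot: [0.004, 0.316, 0.949, 0.001]
force: [9.4, 9.9, 16.3]
grip_width: 0.498
grip_force: 84.0
[ 1.51394163 -1.18482347  0.01540306] -1.6155607585517116
```

```bash
for i in 1 2; do python3 -m handwheel '[[[0.4,0.02,0.02,0,0.4],[0.4,0,0,0,0.4],[0.4,0,0,0,0]]]' | grep -E "eef|force:"; python3 -c "
from rig import ctrl;s=ctrl.sense();print(s['wrist_torque'],s['joints'][5])"; done
```

```text
eef_pos: [448.2, -214.0, 105.7]
force: [3.3, 5.1, 16.9]
grip_force: 84.2
[ 0.83425284 -0.39641854 -0.01397603] -1.723966316319083
eef_pos: [448.4, -213.6, 105.7]
force: [-2.6, 2.5, 19.1]
grip_force: 84.3
[ 0.32298667  0.46689481 -0.00530707] -1.832772255348695
```

```bash
python3 - <<'E'
from rig import optics
import cv2
a=optics.capture("scene")["img"][215:315,375:475]
cv2.imwrite("pics/s7.png",cv2.resize(a,None,fx=6,fy=6,interpolation=cv2.INTER_CUBIC))
E
```

```text
(no output)
```

View pics/s7.png

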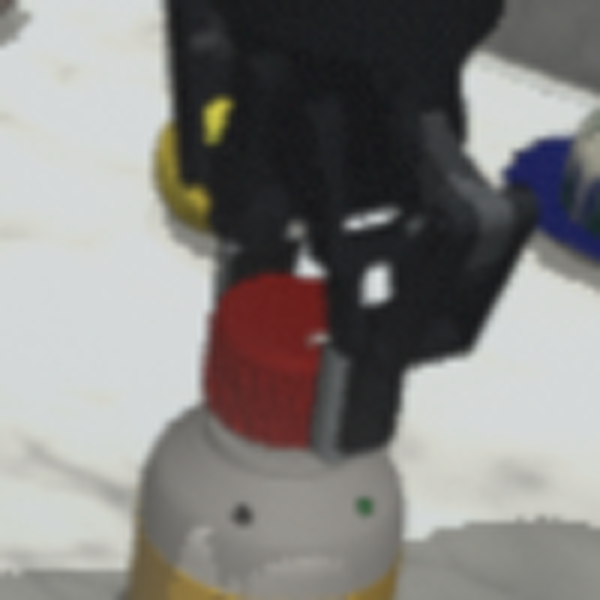

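The cap is clearly down and turned. The collar pointer, expected above the green dot at (365,505), is hidden by the finger. I've felt no stop torque yet, so I'll turn a bit more.

```bash
for i in 1 2 ; do python3 -m handwheel '[[[0.4,0,0,0,0.6],[0.4,0,0,0,0.6],[0.4,0,0,0,0]]]' | grep -E "eef|force:"; python3 -c "
from rig import ctrl;s=ctrl.sense();print(s['wrist_torque'],s['joints'][5],s['time_s'])"; done
```

```text
eef_pos: [448.6, -213.0, 105.7]
force: [-0.7, 5.4, 18.6]
grip_force: 84.4
[0.78789054 0.2096914  0.00759901] -2.0010840471799067 11.6
eef_pos: [448.7, -212.4, 105.7]
force: [-0.0, 8.5, 20.2]
grip_force: 84.4
[1.26410917e+00 3.19384154e-02 1.48649445e-04] -2.1686534118492835 11.9
```

No hard stop is felt, so the coupling may just slip there. Let the cap rise, release, retreat and look at the pointer.

```bash
python3 -m handwheel '[[[0.4,0,0.02,0.04,0],[0.4,0,0,0.06,0],[0.4,0,0,0.02,0],[-1,0,0,0,0],[-1,0,0,0,0],[-1,0,0,0,0],[-1,0,0,0,0],[-1,0,0,0,0],[-1,0,0,0,0],[-1,0,0,0,0]]]'; python3 -m handwheel '[[[-1,0,0,0.3,0],[-1,0,0,0.5,0],[-1,0,0,0.6,0],[-1,0,0,0.6,0],[-1,0,0,0.3,0],[-1,0,0,0,0]]]'; python3 - <<'E'
from rig import optics
from h import *
f=lambda im:cv2.resize(im[240:310,390:460],None,fx=5.6,fy=5.6,interpolation=cv2.INTER_CUBIC)
i1=optics.capture("scene")["img"];i0=np.load("scene.npz")["img"]
cv2.imwrite("pics/s8.png",np.hstack([f(i0),f(i1)]))
E
```

```text
time_s: 12.9
eef_pos: [447.1, -211.7, 109.2]
ee_rot: [-0.0, 0.043, 0.999, 0.0]
force: [-0.3, -0.2, 0.2]
grip_width: 1.001
grip_force: 0.0
time_s: 13.5
eef_pos: [447.8, -212.2, 226.2]
ee_rot: [0.002, 0.043, 0.999, -0.001]
force: [1.1, 1.3, 0.2]
grip_width: 1.003
grip_force: 0.0
```

View pics/s8.png

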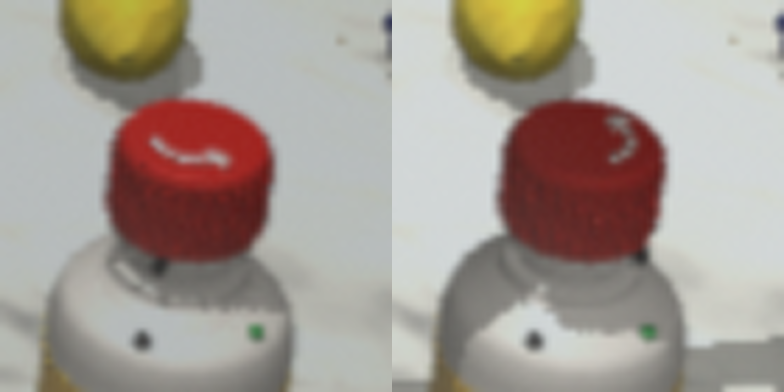

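The pointer has moved from above the black dot (158,268) to above the green dot (640,258), so the collar is at its stop. The cap is back at its first height and the gripper is clear. Hand in.

```bash
python3 -c "
from rig import ctrl;print(ctrl.finish_job())"
```

```text
the job is handed in; nothing more can be done
None
```

The job is handed in: the descaler's collar is turned to its open mark, the red cap has sprung back up, the arm never went near the blue cap or the glass, and the gripper is clear; no verdict came back.

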